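# Shut the kettle lid and switch it on

## Task

The kettle stands ready to boil on its power base with its lid up: with your fingertips gently push the lid down until it is fully shut, then press the red switch on top of the handle all the way down so that it stays on, and withdraw. Do not press the small round white lid-release button between the lid and the switch, do not lift or tip the kettle or push it off its base, and leave the mug, the glass and the tea tin alone.

Things in the scene. Friction and masses are not known exactly. Their poses are not given: they have to be found in the camera images.
- kettle: steel cordless kettle, black lid and handle, loose, about 1.3 kg, seated on its base's connector (few mm of play, can swivel). Origin: centre of its underside, 18 mm above the worktop; +x to the spout, -x to the handle. 146 mm across at the foot, 112 at the rim, rim 150 mm up. D handle in the xz plane, 26 mm wide, from the rim out to x = -140 mm, its flat top 158 mm up. Top with lid shut 162 mm up
- kettle_base: round black power base under the kettle, 164 mm across, 18 mm thick, does not move; origin: centre of its underside on the worktop
- kettle_lid (a joint): lid angle in rad: 0 = shut, about 1.1 to 1.4 at the start (standing up, its outer face towards the handle). The lid is a black disc 106 mm across, 6 mm thick at its edge and 11 mm in the middle, hinged at the handle side of the rim. Its hinge is stiff: it stays at any angle, and needs about 1 N at its middle to move
- lid_hinge (a point): middle of the lid's hinge line, at the kettle's x = -50 mm, 151 mm above the kettle's origin. The hinge line runs along the kettle's y; the lid's underside starts here and the lid reaches 103 mm out from it. Axes turn with the lid: x from the hinge along the lid to its far edge, z out of its outer (top) face
- lid_middle (a point): centre of the lid's outer (top) face, 50 mm from the hinge line; moves with the lid
- lid_edge (a point): the lid's far edge, above the spout when shut, 103 mm from the hinge line; moves with the lid
- kettle_switch (a joint): angle of the on/off switch in rad: 0 = off (outer end raised), 0.28 = fully down, on. It stays where it is left; about 2.5 N at its pad moves it
- switch_pad (a point): where to press the switch: on the upper face of the red paddle near its raised outer end, 125 mm from the kettle's axis towards the handle, 172 mm above the kettle's origin while off; it sinks about 7 mm to on. The paddle is 32 mm long along the handle, 18 mm wide, hinged at its end nearer the lid (102 mm from the kettle's axis)
- lid_release (a joint): travel of the lid-release button in m: 0 = not pressed, 0.004 = pressed; springs back, about 4 N
- release_top (a point): centre of the top of the white round lid-release button, 16 mm across, 6 mm proud of the handle's top, 73 mm from the kettle's axis towards the handle (52 mm from the switch pad). Not to be pressed
- mug: blue mug, loose, 82 mm across, 95 mm tall, handle along its +y; origin: centre of its underside
- glass: clear drinking glass, loose, 68 mm across, 115 mm tall, standing on a round wooden coaster 96 mm across and 8 mm thick; origin: centre of its underside
- tea_tin: green tea tin with brass lid, loose, 82 mm across, 112 mm tall; origin: centre of its underside
Things that resemble listed ones, but are neither listed nor needed, are in the scene too. Leave any pink look-alike of the kettle alone. Leave any purple look-alike of the glass alone.

How it is judged:
On the way, in this order (a step that is already met when the one before it is completed fails the run):
1. the lid is shut (within 0.05 rad) (value of joint kettle_lid below 0.05 rad), for 0.2 s.
2. the switch is pressed on (past 0.2 of 0.28 rad) (value of joint kettle_switch above 0.2 rad and value of joint kettle_lid below 0.05 rad), for 0.2 s.
At the end, for the whole second after the job is handed in: Lid shut (within 0.05 rad), switch on (past 0.2 of 0.28 rad), lid-release button up; kettle upright (0.05 rad), at rest, seated on its base (centred within 10 mm, raised under 4 mm); mug, glass and tin upright and within 15 mm of where they were (all of step 2 and value of joint lid_release below 0.002 m and horizontal distance between kettle and kettle_base below 0.01 m and height (world z) of kettle below 0.022 m and angle between kettle's own z axis and vertical below 0.05 rad and linear speed of kettle below 0.02 m/s and angle between each of mug, glass, tea_tin's own z axis and vertical below 0.1 rad); the robot touches nothing.
It fails at once if the lid-release button is pressed (value of joint lid_release above 0.002 m).
It fails at once if the kettle is lifted off its base or tipped by more than 0.12 rad (height (world z) of kettle above 0.03 m or angle between kettle's own z axis and vertical above 0.12 rad).
It fails at once if the kettle is pressed or pushed with more than 40 N (contact force between the fingers and kettle above 40 N).
It fails at once if the kettle is pushed with the arm or the gripper's body instead of the fingers (over 5 N) (contact force between the arm and kettle above 5 N).
It fails at once if the mug, the glass or the tea tin is moved by more than 15 mm (distance of any of mug, glass, tea_tin from where it was at the start of the episode above 0.015 m).
It also fails if it takes over 51 s, if anything falls off the work surface, if the arm or the gripper's body presses on something with over 40 N, if the wrist force passes 120 N, or if a joint passes its speed limit or range.

## Robot

A 6-joint arm with a two-finger parallel gripper is mounted at the origin on the work surface. World frame = base frame: x ahead of the robot, y to its left, z up, the work surface at z = 0. Lengths are in m, angles in rad, forces in N, time in s.
With the tool pointing down it reaches from about 0.4 to 0.825 m from the base axis. Payload 7 kg.
Tool frame: the origin (TCP) lies midway between the tips of the shut fingers; the grasp point (between the pads) lies hold_point_z behind it (hold_point_z is the distance from the TCP to the grasp point, in m); z points along the fingers, y is the line along which they close (so a half turn about z gives the same grasp; the last joint's range is limited). The gripper opens to 88 mm and grips with 3 to 60 N. Pads are 19 mm wide; open, the fingers measure 130 mm over their backs; the gripper's body (78 mm by 193 mm) begins 47 mm behind the grasp point.
Start: joints at [-0.951, 0.359, 0.012, 0, -1.224, -0.288], TCP at [0.22, -0.638, 0.227] pointing down, gripper open.
Joint ranges: [-3.07, 3.07], [-1.43, 2.12], [-1.02, 1.25], [-3.03, 1.67], [-3.05, -0], [-3.03, 3.03]. Speed limits (rad/s): [2.39, 2.39, 3.01, 3.14, 3.14, 3.14].

## Interface

Orientations are given as [roll, pitch, yaw] about the fixed x, y, z axes, in that order (R = Rz(yaw) Ry(pitch) Rx(roll)).
In Python, from station import * gives the robot as it stands.
- The arm moves only by the tool apply_moves, never from a script. Its argument "steps" is a list of rows, each an object with "translation": the shift along the world's x, y, z scaled (see below), a list of three; "rotation": the turn, a rotation vector about the world's x, y, z scaled (see below), a list of three. A call has exactly 10 rows; each row is the pose to reach, as a shift and turn from the pose commanded when the call began; what a row does not reach only later rows make up. The controller multiplies each number of a shift by 250 mm and each number of a turn by 30 degrees. A row lasts 1/12 s, in which the tool goes at most 41.7 mm and 7.16 degrees, less where a joint would pass 70% of its speed; a pose out of reach is approached as far as the arm can. A call with a number of a shift or a turn outside -1 to 1 is refused whole. A call with a gripper value outside its range is refused whole. "jaw" is the closure, from -1 (fully open) to 1 (shut), so that 0 is half open, set as the call begins (left out, the last holds). The fingers move at their own pace and stop on an object; "newtons" is the grip in N (left out, the last holds). Time passes only in rows, so rows that repeat a pose let the fingers close, or fill a call up. It gives the time, the measured TCP pose, the force, the opening and the grip force at its end, in the units of the state.
- get_state(): the state, without advancing time (a new reading comes with each control period).
- grab_frame(name): name is "side" or "top" or "wrist"; returns the picture (400x640x3 uint8, blue, green, red); there is no depth.
- camera_model(name): a dict with "fx", "fy", "cx", "cy" (pixels), "k1" (the pictures are not rectified: a ray, as slopes to the right and down, at radius r is drawn at 1 + k1 r^2 times it, then the intrinsics apply), "xyz" and "rotation" of the camera in the world. Camera axes: x right, y down, z forward; pixel columns grow to the right and rows downward; lengths in m; the calibration is good to about 2 mm. A picture is of the moment at which its call begins: read the wrist's pose just before it. camera_model takes no time and is no camera call; for the wrist camera it gives the pose at the moment of the call.
- job_done(): hands the job in; it is judged then, once.
The state is a dict: "t": time; "q": joint angles; "qd": joint speeds; "joint_efforts": joint torques, N m; "eef_pos": TCP position; "ee_rot": TCP orientation; "force": force on the tool from outside, world axes, zero at the start; "moment": the same for the moment, N m; "width": finger opening in m; "gripper_force": force on a finger pad.
Only numpy, scipy, OpenCV 4.12 (cv2) and the standard library are available. Lean on these libraries where they do the work, as an engineer would, in place of code of your own. Each camera call takes 0.05 s, during which the arm holds its last target. There are 200 camera calls.

## Working session

There is one attempt and no reset: what is moved stays moved. The work goes in short steps, Python scripts to look and compute and a tool call to move; the robot and the scene stay as the last step left them, time stands still between calls to the robot, and variables do not carry over. Pictures are saved under pics/ and viewed, at most 10 in all, crops included, and the job is handed in when it is done.

Besides the shell and the picture viewer there is one more tool, called after "Request:" in YAML: its name, and indented under it one key for each argument. apply_moves: Moves the arm, as the interface text tells. Shifts and turns lie within -1 to 1; 1 stands for 250 mm of shift or 30 degrees of turn. Its arguments: {"type":"object","properties":{"steps":{"type":"array"},"jaw":{"type":"number"},"newtons":{"type":"number"}},"required":["steps"]}

```bash
mkdir -p pics; python3 - <<'E'
from station import *
import cv2
s=get_state();print(s)
for n in("side","top"):
    cv2.imwrite(f"pics/{n}0.png",grab_frame(n));m=camera_model(n);print(n,m)
E
```

```text
{'t': 0.0, 'q': array([-9.50875394e-01,  3.59396645e-01,  1.10925334e-02, -3.75624576e-04,
       -1.22408775e+00, -2.88105250e-01]), 'qd': array([-7.42257577e-04, -2.31457948e-03, -5.89008176e-05,  1.56862362e-03,
       -1.65336844e-03, -1.79245927e-03]), 'joint_efforts': array([-9.59420795e-04, -5.82715702e+01,  2.93039507e+01,  6.99655920e+00,
        6.93778595e-03, -1.15162370e-04]), 'eef_pos': array([ 0.2197251 , -0.63773609,  0.22562643]), 'ee_rot': array([ 3.13996254e+00, -1.14837480e-04, -2.80990480e+00]), 'force': array([ 0.9484742 , -0.19209925,  0.19348051]), 'moment': array([ 0.0156953 , -0.03588129, -0.00023831]), 'gripper_force': 0.0, 'width': 0.08747707662079467}
side {'fx': 430.9389119835651, 'fy': 430.9389119835651, 'cx': 317.5488076558898, 'cy': 193.95921540005924, 'k1': -0.11691357538216798, 'xyz': array([0.57041522, 0.71983236, 0.89830195]), 'rotation': array([-2.38244526, -0.01065034, -3.05699388])}
top {'fx': 381.4608829356961, 'fy': 381.4608829356961, 'cx': 312.26328244397473, 'cy': 198.5533846680861, 'k1': 0.030371650690751865, 'xyz': array([0.45509244, 0.01209255, 1.20755361]), 'rotation': array([-3.01402649, -0.01354997, -1.54489472])}
```

View pics/side0.png

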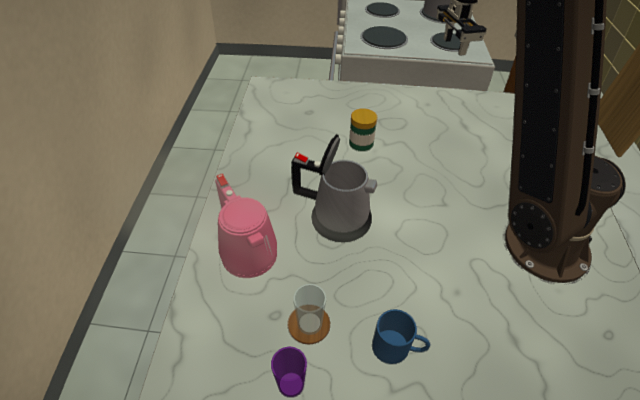

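View pics/top0.png

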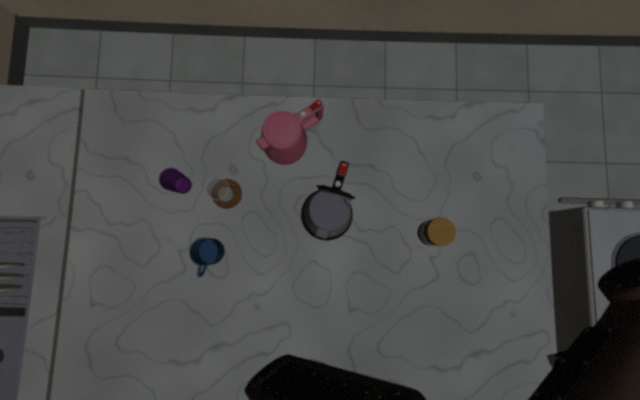

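The candidates are the steel kettle (side 343,195; top 328,212) and the pink look-alike (side 245,235; top 285,135). The steel one with its lid up and red switch matches the description, so I'll check it in a close crop.

```bash
python3 - <<'E'
import cv2,numpy as np
a=cv2.imread("pics/side0.png")[125:245,280:390];b=cv2.imread("pics/top0.png")[150:250,290:370]
a=cv2.resize(a,None,fx=4,fy=4,interpolation=cv2.INTER_CUBIC);b=cv2.resize(b,None,fx=4,fy=4,interpolation=cv2.INTER_CUBIC)
b=np.clip(b*1.8,0,255).astype(np.uint8)
o=np.zeros((480,760,3),np.uint8);o[:,:440]=a;o[:400,440:]=b
cv2.imwrite("pics/crop.png",o)
E
```

```text
(no output)
```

View pics/crop.png

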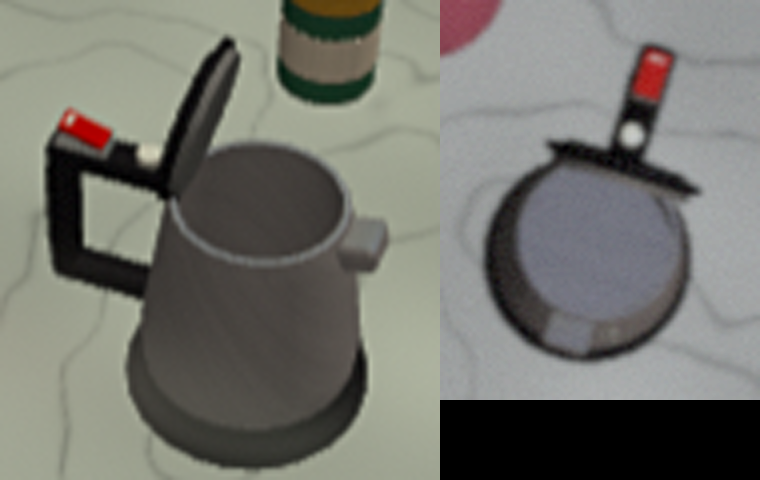

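The crop confirms the steel kettle: red switch at side (300,157) / top (343,169), white button at side (317,163) / top (338,183), lid tip at side (338,135). I'll fit its pose to these points.

```bash
cat > h.py <<'E'
from station import *
import numpy as np,cv2
from scipy.spatial.transform import Rotation as R
from scipy.optimize import least_squares
def proj(m,P):
    Rm=R.from_euler('xyz',m['rotation']).as_matrix()
    c=(np.atleast_2d(P)-m['xyz'])@Rm
    s=c[:,:2]/c[:,2:]; s=s*(1+m['k1']*(s**2).sum(1,keepdims=True))
    return s*[m['fx'],m['fy']]+[m['cx'],m['cy']]
def k2w(p,P): # p=x,y,yaw ; P kettle frame
    return np.atleast_2d(P)@R.from_euler('z',p[2]).as_matrix().T+[p[0],p[1],.018]
def lid(a,x,y=0,z=0): return [-.05+x*np.cos(a)-z*np.sin(a),y,.151+x*np.sin(a)+z*np.cos(a)]
E
cat > fit.py <<'E'
from h import *
t,s=camera_model('top'),camera_model('side')
def pts(a): return [
 (t,(-.073,0,.164),(338,183.5)),(t,(-.118,0,.170),(343.2,168.7)),(t,(0,0,.15),(329.3,209.5)),
 (t,lid(a,.05,-.053,.003),(317,186.2)),(t,lid(a,.05,.053,.003),(354.2,197.5)),
 (s,(-.073,0,.164),(317,163.5)),(s,(-.118,0,.170),(301.2,157.5)),(s,(0,0,.15),(345.5,176)),(s,lid(a,.103,0,.003),(338,135))]
def f(p,sg): return np.concatenate([proj(m,k2w(p,np.array(P)*[1,sg if abs(P[1])>.04 else 1,1]))[0]-u for m,P,u in pts(p[3])])
for sg in(1,-1):
    r=least_squares(lambda p:f(p,sg),[.47,-.02,-2.9,1.2],loss='soft_l1');print(r.x,r.cost);print(f(r.x,sg).round(1).reshape(-1,2).tolist())
    p=r.x
    if r.cost<60:
        for n,P in dict(pad=(-.125,0,.172),rel=(-.073,0,.17),hinge=(-.05,0,.151),mid=lid(p[3],.05,0,.011),edge=lid(p[3],.103)).items():print(n,k2w(p,P).round(4))
E
python3 fit.py
```

```text
[ 0.55914007 -0.04592489 -3.42702514  1.35153882] 9.646817039091253
[[-0.4, 0.4], [-0.5, -0.7], [-0.0, 0.3], [-1.0, 0.3], [0.3, 1.3], [0.7, -1.5], [-0.4, -1.9], [-0.1, -2.3], [-2.7, 3.2]]
pad [[ 0.6791 -0.0811  0.19  ]]
rel [[ 0.6292 -0.0665  0.188 ]]
hinge [[ 0.6071 -0.06    0.169 ]]
mid [[ 0.607  -0.06    0.2202]]
edge [[ 0.5856 -0.0537  0.2695]]
[ 0.55835477 -0.04693218 -3.39669685  1.30307835] 102.73642962693326
[[-0.8, 0.4], [-1.4, -0.8], [0.3, 0.5], [37.4, 13.1], [-38.8, -9.4], [0.7, -1.2], [-0.6, -1.2], [0.2, -2.6], [-0.5, 4.0]]
```

Request:
apply_moves:
  steps:
    - {"translation":[0,0,0.14],"rotation":[0,0,-0.04]}
    - {"translation":[0,0,0.28],"rotation":[0,0,-0.08]}
    - {"translation":[0,0,0.42],"rotation":[0,0,-0.12]}
    - {"translation":[0,0,0.56],"rotation":[0,0,-0.16]}
    - {"translation":[0.09,0.13,0.56],"rotation":[0,0,-0.2]}
    - {"translation":[0.18,0.26,0.56],"rotation":[0,0,-0.24]}
    - {"translation":[0.27,0.39,0.56],"rotation":[0,0,-0.28]}
    - {"translation":[0.36,0.52,0.56],"rotation":[0,0,-0.32]}
    - {"translation":[0.45,0.65,0.56],"rotation":[0,0,-0.36]}
    - {"translation":[0.54,0.78,0.56],"rotation":[0,0,-0.4]}
  jaw: 1
  newtons: 10

```text
t: 0.93
eef_pos: [0.3554, -0.4414, 0.3663]
ee_rot: [3.141, -0.0, -3.021]
force: [0.3, -1.6, -0.1]
width: 0.0264
gripper_force: 0.0
```

Request:
apply_moves:
  steps:
    - {"translation":[0.07,0.1,0],"rotation":[0,0,-0.04]}
    - {"translation":[0.14,0.2,0],"rotation":[0,0,-0.08]}
    - {"translation":[0.21,0.3,0],"rotation":[0,0,-0.12]}
    - {"translation":[0.28,0.4,0],"rotation":[0,0,-0.16]}
    - {"translation":[0.35,0.5,0],"rotation":[0,0,-0.2]}
    - {"translation":[0.42,0.6,0],"rotation":[0,0,-0.24]}
    - {"translation":[0.49,0.7,0],"rotation":[0,0,-0.28]}
    - {"translation":[0.56,0.8,0],"rotation":[0,0,-0.32]}
    - {"translation":[0.6,0.86,0],"rotation":[0,0,-0.36]}
    - {"translation":[0.64,0.9,0],"rotation":[0,0,-0.4]}

```text
t: 1.77
eef_pos: [0.5155, -0.2162, 0.3662]
ee_rot: [3.141, -0.001, 3.055]
force: [0.0, -0.4, 0.2]
width: 0.0005
gripper_force: 0.0
```

```bash
python3 - <<'E'
from h import *
s=get_state();print(s['t'],s['eef_pos'],s['ee_rot'],s['width'],s['q'],s['force'])
m=camera_model('wrist');cv2.imwrite('pics/w1.png',grab_frame('wrist'));print(m)
np.save('wm.npy',m,allow_pickle=True)
p=[.5591,-.0459,-3.427]
print(proj(m,k2w(p,[(-.125,0,.172),(-.073,0,.164),lid(1.35,.103),(0,0,.15)])))
E
```

```text
1.7667 [ 0.51546327 -0.21623023  0.36624397] [ 3.14121161e+00 -5.10668157e-04  3.05512882e+00] 0.0005336993588600805 [-4.72382781e-02  1.07726331e-01 -5.87167873e-03 -4.03355824e-04
 -1.45769366e+00 -1.60997636e+00] [ 0.03703086 -0.43502632  0.22632551]
{'fx': 277.89396513184954, 'fy': 277.89396513184954, 'cx': 318.33176744147414, 'cy': 201.30984917110442, 'k1': -0.013915129528646045, 'xyz': array([ 0.43181848, -0.2087411 ,  0.52561127]), 'rotation': array([ 2.83019592e+00, -1.74456675e-04,  1.48410257e+00])}
[[423.38047135 286.96325854]
 [433.0387999  251.96537081]
 [480.16775263 253.79290791]
 [446.30108597 199.61504026]]
```

View pics/w1.png

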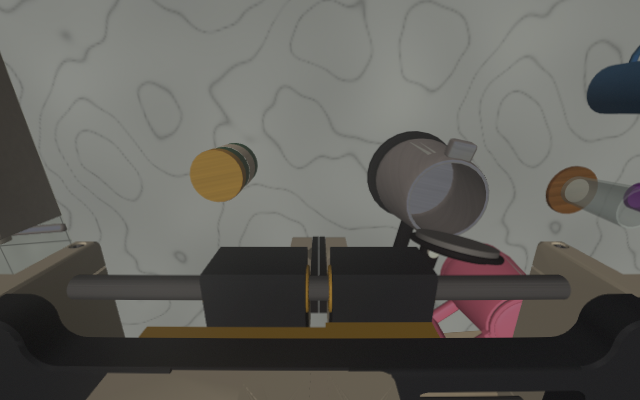

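The wrist view shows the kettle rim centred near (448,197), against a prediction of (446,200), and the lid edge-on around (457,246). That confirms the fit, so I'll plan the lid arc.

```bash
cat > plan.py <<'E'
from h import *
import station
print([ (n,getattr(station,n)) for n in dir(station) if 'hold' in n.lower()])
p=[.5591,-.0459,-3.427]
s=get_state();print(s['eef_pos'])
W=lambda x,z:k2w(p,(x,0,z-.018))[0]
print('A',((W(-.095,.31)-s['eef_pos'])/.25).round(3)); A=W(-.095,.235)
prev=A;print('A',A.round(4))
for a in np.arange(1.4,-.01,-.14):
    r=.065;q=W(-.05+r*np.cos(a)-.008*np.sin(a)-.0095,.169+r*np.sin(a)+.009*np.cos(a))
    print(round(a,2),q.round(4),((q-A)/.25).round(3))
E
python3 plan.py
```

```text
[('hold_point_z', 0.0188)]
[ 0.51679854 -0.21550482  0.36581211]
A [ 0.534  0.571 -0.223]
A [ 0.6503 -0.0726  0.235 ]
1.4 [ 0.6132 -0.0618  0.2346] [-0.148  0.044 -0.002]
1.26 [ 0.6044 -0.0592  0.2336] [-0.183  0.054 -0.005]
1.12 [ 0.5959 -0.0567  0.2314] [-0.217  0.064 -0.014]
0.98 [ 0.5878 -0.0543  0.228 ] [-0.25   0.073 -0.028]
0.84 [ 0.5803 -0.0521  0.2234] [-0.28   0.082 -0.046]
0.7 [ 0.5734 -0.0501  0.2178] [-0.307  0.09  -0.069]
0.56 [ 0.5674 -0.0483  0.2112] [-0.331  0.097 -0.095]
0.42 [ 0.5624 -0.0469  0.2037] [-0.352  0.103 -0.125]
0.28 [ 0.5584 -0.0457  0.1956] [-0.368  0.108 -0.158]
0.14 [ 0.5555 -0.0448  0.187 ] [-0.379  0.111 -0.192]
-0.0 [ 0.5538 -0.0444  0.178 ] [-0.386  0.113 -0.228]
```

Request:
apply_moves:
  steps:
    - {"translation":[0.09,0.095,0],"rotation":[0,0,-0.06]}
    - {"translation":[0.18,0.19,0],"rotation":[0,0,-0.12]}
    - {"translation":[0.27,0.285,0],"rotation":[0,0,-0.18]}
    - {"translation":[0.36,0.38,0],"rotation":[0,0,-0.24]}
    - {"translation":[0.45,0.475,0],"rotation":[0,0,-0.3]}
    - {"translation":[0.534,0.571,0],"rotation":[0,0,-0.38]}
    - {"translation":[0.534,0.571,-0.08],"rotation":[0,0,-0.38]}
    - {"translation":[0.534,0.571,-0.16],"rotation":[0,0,-0.38]}
    - {"translation":[0.534,0.571,-0.223],"rotation":[0,0,-0.38]}
    - {"translation":[0.534,0.571,-0.223],"rotation":[0,0,-0.38]}

```text
t: 2.65
eef_pos: [0.6467, -0.075, 0.3063]
ee_rot: [-3.14, -0.007, 2.856]
force: [-1.4, 0.4, -1.1]
width: 0.0006
gripper_force: 0.0
```

Request:
apply_moves:
  steps:
    - {"translation":[0,0,-0.05],"rotation":[0,0,0]}
    - {"translation":[0,0,-0.1],"rotation":[0,0,0]}
    - {"translation":[0,0,-0.15],"rotation":[0,0,0]}
    - {"translation":[0,0,-0.2],"rotation":[0,0,0]}
    - {"translation":[0,0,-0.24],"rotation":[0,0,0]}
    - {"translation":[0,0,-0.27],"rotation":[0,0,0]}
    - {"translation":[0,0,-0.3],"rotation":[0,0,0]}
    - {"translation":[0,0,-0.3],"rotation":[0,0,0]}
    - {"translation":[0,0,-0.3],"rotation":[0,0,0]}
    - {"translation":[0,0,-0.3],"rotation":[0,0,0]}

```text
t: 3.48
eef_pos: [0.6487, -0.0755, 0.2365]
ee_rot: [3.141, 0.001, 2.856]
force: [-0.2, 0.6, 0.1]
width: 0.0005
gripper_force: 0.0
```

```bash
python3 - <<'E'
from h import *
a=cv2.resize(grab_frame('side')[100:250,220:420],None,fx=4,fy=4);cv2.imwrite('pics/s2.png',a)
E
```

```text
(no output)
```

View pics/s2.png

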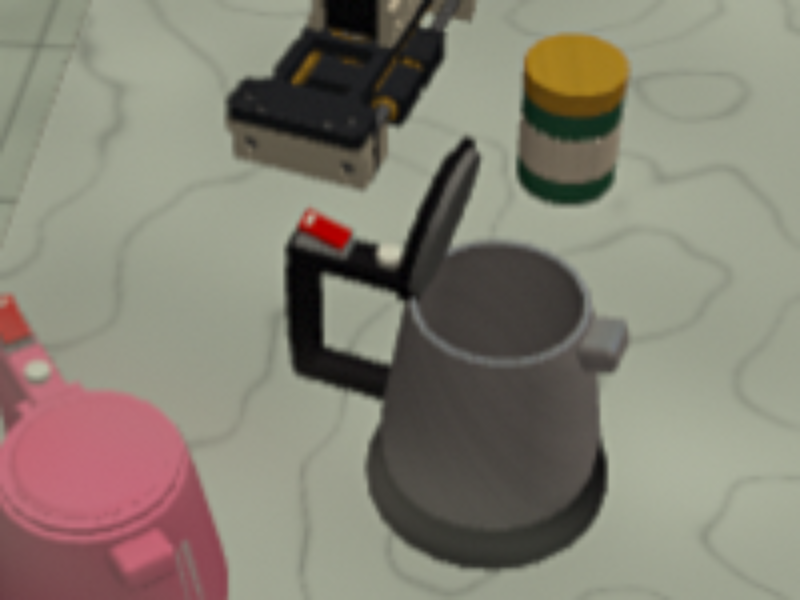

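The gripper body's near end (crop 230–385, 120–190) hides the shut fingertips, and the lid is still up and untouched. I'll check that geometry by projection before pushing.

```bash
python3 - <<'E'
from h import *
s=get_state();T=R.from_euler('xyz',s['ee_rot'])
P=[s['eef_pos']+T.apply(v) for v in [(.039,.0965,-.066),(-.039,.0965,-.066),(.039,-.0965,-.066),(-.039,-.0965,-.066),(0,0,0)]]
print((proj(camera_model('side'),P)-[220,100])*4)
E
```

```text
[[360.48434721 197.62925788]
 [226.64706289 162.51156729]
 [479.91349493   4.5370197 ]
 [360.07411858 -22.90004332]
 [360.28777325 168.08067239]]
```

Request:
apply_moves:
  steps:
    - {"translation":[-0.05,0.022,-0.003],"rotation":[0,0,0]}
    - {"translation":[-0.1,0.04,-0.006],"rotation":[0,0,0]}
    - {"translation":[-0.142,0.056,-0.008],"rotation":[0,0,0]}
    - {"translation":[-0.16,0.061,-0.01],"rotation":[0,0,0]}
    - {"translation":[-0.177,0.066,-0.011],"rotation":[0,0,0]}
    - {"translation":[-0.194,0.071,-0.015],"rotation":[0,0,0]}
    - {"translation":[-0.211,0.076,-0.02],"rotation":[0,0,0]}
    - {"translation":[-0.228,0.08,-0.027],"rotation":[0,0,0]}
    - {"translation":[-0.244,0.085,-0.034],"rotation":[0,0,0]}
    - {"translation":[-0.244,0.085,-0.034],"rotation":[0,0,0]}

```text
t: 4.37
eef_pos: [0.5865, -0.054, 0.2268]
ee_rot: [-3.141, -0.001, 2.856]
force: [-0.6, 0.3, -0.4]
width: 0.0002
gripper_force: 0.0
```

Request:
apply_moves:
  steps:
    - {"translation":[-0.015,0.004,-0.009],"rotation":[0,0,0]}
    - {"translation":[-0.03,0.009,-0.018],"rotation":[0,0,0]}
    - {"translation":[-0.044,0.013,-0.029],"rotation":[0,0,0]}
    - {"translation":[-0.057,0.017,-0.041],"rotation":[0,0,0]}
    - {"translation":[-0.069,0.02,-0.054],"rotation":[0,0,0]}
    - {"translation":[-0.081,0.024,-0.067],"rotation":[0,0,0]}
    - {"translation":[-0.092,0.027,-0.082],"rotation":[0,0,0]}
    - {"translation":[-0.102,0.03,-0.097],"rotation":[0,0,0]}
    - {"translation":[-0.11,0.032,-0.113],"rotation":[0,0,0]}
    - {"translation":[-0.11,0.032,-0.113],"rotation":[0,0,0]}

```text
t: 5.2
eef_pos: [0.5589, -0.0461, 0.198]
ee_rot: [-3.141, -0.001, 2.855]
force: [-0.0, -0.1, -0.1]
width: 0.0004
gripper_force: 0.0
```

```bash
python3 - <<'E'
from h import *
s=get_state();print(s['eef_pos'],s['force'],k2w([0,0,3.427],s['eef_pos']-[.5591,-.0459,.018]))
a=cv2.resize(grab_frame('side')[100:250,220:420],None,fx=4,fy=4);cv2.imwrite('pics/s3.png',a)
E
```

```text
[ 0.55892149 -0.04607616  0.19804198] [-0.03344857 -0.07915025 -0.07077526] [[1.21689367e-04 2.19292267e-04 1.98041979e-01]]
```

View pics/s3.png

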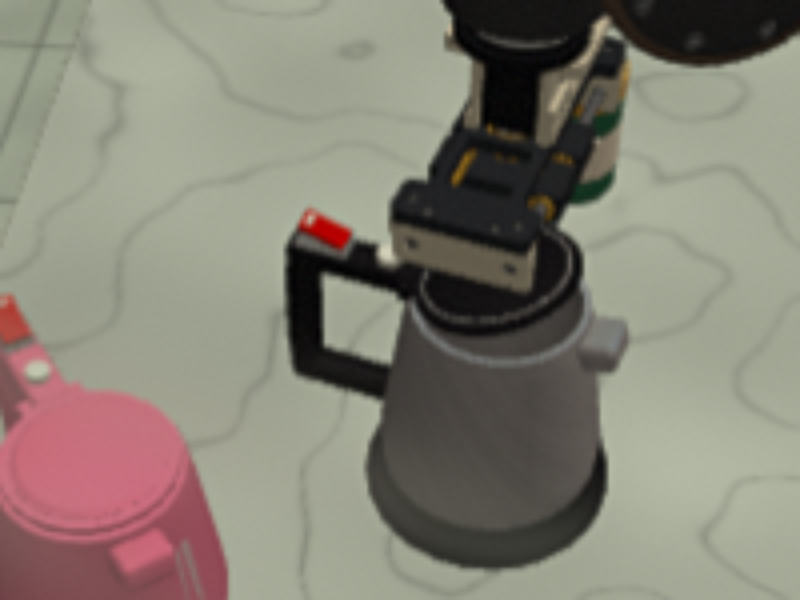

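The lid is following the fingers (crop 500,275) and is nearly shut, and the kettle hasn't moved. Next I'll press down gently.

Request:
apply_moves:
  steps:
    - {"translation":[-0.01,0.003,-0.008],"rotation":[0,0,0]}
    - {"translation":[-0.02,0.006,-0.016],"rotation":[0,0,0]}
    - {"translation":[-0.03,0.009,-0.024],"rotation":[0,0,0]}
    - {"translation":[-0.03,0.009,-0.03],"rotation":[0,0,0]}
    - {"translation":[-0.03,0.009,-0.036],"rotation":[0,0,0]}
    - {"translation":[-0.03,0.009,-0.042],"rotation":[0,0,0]}
    - {"translation":[-0.03,0.009,-0.048],"rotation":[0,0,0]}
    - {"translation":[-0.03,0.009,-0.054],"rotation":[0,0,0]}
    - {"translation":[-0.03,0.009,-0.06],"rotation":[0,0,0]}
    - {"translation":[-0.03,0.009,-0.06],"rotation":[0,0,0]}

```text
t: 6.08
eef_pos: [0.5523, -0.0439, 0.1837]
ee_rot: [-3.141, -0.0, 2.855]
force: [-0.1, 0.1, -0.7]
width: 0.0005
gripper_force: 0.0
```

Request:
apply_moves:
  steps:
    - {"translation":[0,0,-0.002],"rotation":[0,0,0]}
    - {"translation":[0,0,-0.004],"rotation":[0,0,0]}
    - {"translation":[0,0,-0.006],"rotation":[0,0,0]}
    - {"translation":[0,0,-0.008],"rotation":[0,0,0]}
    - {"translation":[0,0,-0.008],"rotation":[0,0,0]}
    - {"translation":[0,0,-0.008],"rotation":[0,0,0]}
    - {"translation":[0,0,-0.008],"rotation":[0,0,0]}
    - {"translation":[0,0,-0.008],"rotation":[0,0,0]}
    - {"translation":[0,0,-0.008],"rotation":[0,0,0]}
    - {"translation":[0,0,-0.008],"rotation":[0,0,0]}

```text
t: 6.92
eef_pos: [0.5524, -0.0439, 0.1821]
ee_rot: [3.142, 0.0, 2.856]
force: [0.1, 0.3, 0.1]
width: 0.0008
gripper_force: 0.0
```

Request:
apply_moves:
  steps:
    - {"translation":[0,0,-0.001],"rotation":[0,0,0]}
    - {"translation":[0,0,-0.002],"rotation":[0,0,0]}
    - {"translation":[0,0,-0.003],"rotation":[0,0,0]}
    - {"translation":[0,0,-0.004],"rotation":[0,0,0]}
    - {"translation":[0,0,-0.005],"rotation":[0,0,0]}
    - {"translation":[0,0,-0.006],"rotation":[0,0,0]}
    - {"translation":[0,0,-0.006],"rotation":[0,0,0]}
    - {"translation":[0,0,-0.006],"rotation":[0,0,0]}
    - {"translation":[0,0,-0.006],"rotation":[0,0,0]}
    - {"translation":[0,0,-0.006],"rotation":[0,0,0]}

```text
t: 7.75
eef_pos: [0.5524, -0.0439, 0.1805]
ee_rot: [3.142, 0.0, 2.856]
force: [-0.1, -0.6, 0.6]
width: 0.0005
gripper_force: 0.0
```

Request:
apply_moves:
  steps:
    - {"translation":[0,0,-0.001],"rotation":[0,0,0]}
    - {"translation":[0,0,-0.002],"rotation":[0,0,0]}
    - {"translation":[0,0,-0.003],"rotation":[0,0,0]}
    - {"translation":[0,0,-0.004],"rotation":[0,0,0]}
    - {"translation":[0,0,-0.005],"rotation":[0,0,0]}
    - {"translation":[0,0,-0.005],"rotation":[0,0,0]}
    - {"translation":[0,0,-0.005],"rotation":[0,0,0]}
    - {"translation":[0,0,-0.005],"rotation":[0,0,0]}
    - {"translation":[0,0,-0.005],"rotation":[0,0,0]}
    - {"translation":[0,0,-0.005],"rotation":[0,0,0]}

```text
t: 8.58
eef_pos: [0.5524, -0.0439, 0.1801]
ee_rot: [3.141, 0.001, 2.856]
force: [-2.8, 0.9, 7.4]
width: 0.0002
gripper_force: 3.4
```

Contact reads 7.4 N at z = 0.180, which is the shut-lid height. I'll lift and move above the switch.

Request:
apply_moves:
  steps:
    - {"translation":[0,0,0.06],"rotation":[0,0,0]}
    - {"translation":[0,0,0.12],"rotation":[0,0,0]}
    - {"translation":[0,0,0.18],"rotation":[0,0,0]}
    - {"translation":[0,0,0.24],"rotation":[0,0,0]}
    - {"translation":[0.1,-0.03,0.24],"rotation":[0,0,0]}
    - {"translation":[0.2,-0.06,0.24],"rotation":[0,0,0]}
    - {"translation":[0.3,-0.09,0.24],"rotation":[0,0,0]}
    - {"translation":[0.4,-0.12,0.24],"rotation":[0,0,0]}
    - {"translation":[0.47,-0.14,0.24],"rotation":[0,0,0]}
    - {"translation":[0.514,-0.151,0.24],"rotation":[0,0,0]}

```text
t: 9.42
eef_pos: [0.6824, -0.0824, 0.2381]
ee_rot: [-3.141, -0.001, 2.855]
force: [0.0, -0.1, -0.4]
width: 0.0003
gripper_force: 0.0
```

Request:
apply_moves:
  steps:
    - {"translation":[0,0,0],"rotation":[0,0,0]}
    - {"translation":[0,0,-0.02],"rotation":[0,0,0]}
    - {"translation":[0,0,-0.04],"rotation":[0,0,0]}
    - {"translation":[0,0,-0.06],"rotation":[0,0,0]}
    - {"translation":[0,0,-0.08],"rotation":[0,0,0]}
    - {"translation":[0,0,-0.1],"rotation":[0,0,0]}
    - {"translation":[0,0,-0.12],"rotation":[0,0,0]}
    - {"translation":[0,0,-0.14],"rotation":[0,0,0]}
    - {"translation":[0,0,-0.15],"rotation":[0,0,0]}
    - {"translation":[0,0,-0.15],"rotation":[0,0,0]}

```text
t: 10.25
eef_pos: [0.6804, -0.0816, 0.2009]
ee_rot: [-3.141, -0.001, 2.856]
force: [0.6, -0.2, -0.5]
width: -0.0
gripper_force: 0.0
```

```bash
python3 - <<'E'
from h import *
s=get_state();print(s['eef_pos'],s['force'],k2w([0,0,3.427],s['eef_pos']-[.5591,-.0459,.018]))
a=cv2.resize(grab_frame('side')[100:250,220:390],None,fx=3,fy=3)
w=grab_frame('wrist')[100:330,200:480]
m=camera_model('wrist');print(proj(m,k2w([.5591,-.0459,-3.427],[(-.125,0,.172),(-.073,0,.164),(0,0,.162)]))-[200,100])
o=np.zeros((450,790,3),np.uint8);o[:,:510]=a;o[:230,510:]=w;cv2.imwrite('pics/s4.png',o)
E
```

```text
[ 0.68044673 -0.08161034  0.20093629] [ 0.5630235  -0.18237867 -0.50963015] [[-1.26492086e-01  1.00776557e-04  2.00936292e-01]]
[[118.28858756 139.16737629]
 [118.22181499  60.6500313 ]
 [118.10818744 -66.03382722]]
```

View pics/s4.png

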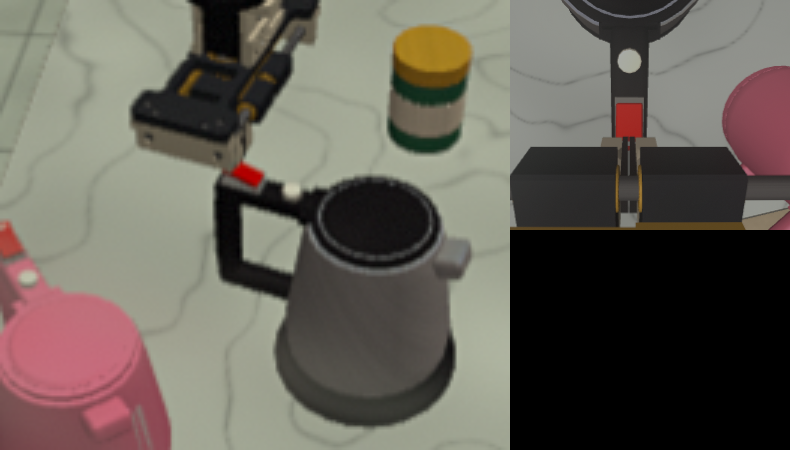

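The lid is shut. In the wrist view the button is at (119,61) of the crop, as predicted, and the fingertips sit over the red paddle's outer end. Now I'll press the switch in small steps.

Request:
apply_moves:
  steps:
    - {"translation":[0,0,-0.008],"rotation":[0,0,0]}
    - {"translation":[0,0,-0.016],"rotation":[0,0,0]}
    - {"translation":[0,0,-0.024],"rotation":[0,0,0]}
    - {"translation":[0,0,-0.032],"rotation":[0,0,0]}
    - {"translation":[0,0,-0.04],"rotation":[0,0,0]}
    - {"translation":[0,0,-0.046],"rotation":[0,0,0]}
    - {"translation":[0,0,-0.052],"rotation":[0,0,0]}
    - {"translation":[0,0,-0.058],"rotation":[0,0,0]}
    - {"translation":[0,0,-0.058],"rotation":[0,0,0]}
    - {"translation":[0,0,-0.058],"rotation":[0,0,0]}

```text
t: 11.18
eef_pos: [0.681, -0.0816, 0.1874]
ee_rot: [3.141, 0.0, 2.856]
force: [1.9, -0.5, 2.1]
width: 0.0003
gripper_force: 1.1
```

Request:
apply_moves:
  steps:
    - {"translation":[0,0,-0.001],"rotation":[0,0,0]}
    - {"translation":[0,0,-0.002],"rotation":[0,0,0]}
    - {"translation":[0,0,-0.003],"rotation":[0,0,0]}
    - {"translation":[0,0,-0.004],"rotation":[0,0,0]}
    - {"translation":[0,0,-0.005],"rotation":[0,0,0]}
    - {"translation":[0,0,-0.006],"rotation":[0,0,0]}
    - {"translation":[0,0,-0.006],"rotation":[0,0,0]}
    - {"translation":[0,0,-0.006],"rotation":[0,0,0]}
    - {"translation":[0,0,-0.006],"rotation":[0,0,0]}
    - {"translation":[0,0,-0.006],"rotation":[0,0,0]}

```text
t: 12.02
eef_pos: [0.6808, -0.0816, 0.1857]
ee_rot: [-3.142, -0.0, 2.856]
force: [3.1, -0.7, 2.2]
width: 0.0003
gripper_force: 1.0
```

Request:
apply_moves:
  steps:
    - {"translation":[0,0,-0.001],"rotation":[0,0,0]}
    - {"translation":[0,0,-0.002],"rotation":[0,0,0]}
    - {"translation":[0,0,-0.003],"rotation":[0,0,0]}
    - {"translation":[0,0,-0.004],"rotation":[0,0,0]}
    - {"translation":[0,0,-0.005],"rotation":[0,0,0]}
    - {"translation":[0,0,-0.006],"rotation":[0,0,0]}
    - {"translation":[0,0,-0.006],"rotation":[0,0,0]}
    - {"translation":[0,0,-0.006],"rotation":[0,0,0]}
    - {"translation":[0,0,-0.006],"rotation":[0,0,0]}
    - {"translation":[0,0,-0.006],"rotation":[0,0,0]}

```text
t: 12.85
eef_pos: [0.6809, -0.0817, 0.1844]
ee_rot: [3.142, 0.0, 2.856]
force: [2.2, 0.1, 2.1]
width: 0.0008
gripper_force: 1.4
```

Request:
apply_moves:
  steps:
    - {"translation":[0,0,-0.001],"rotation":[0,0,0]}
    - {"translation":[0,0,-0.002],"rotation":[0,0,0]}
    - {"translation":[0,0,-0.003],"rotation":[0,0,0]}
    - {"translation":[0,0,-0.004],"rotation":[0,0,0]}
    - {"translation":[0,0,-0.004],"rotation":[0,0,0]}
    - {"translation":[0,0,-0.004],"rotation":[0,0,0]}
    - {"translation":[0,0,-0.004],"rotation":[0,0,0]}
    - {"translation":[0,0,-0.004],"rotation":[0,0,0]}
    - {"translation":[0,0,-0.004],"rotation":[0,0,0]}
    - {"translation":[0,0,-0.004],"rotation":[0,0,0]}

```text
t: 13.68
eef_pos: [0.681, -0.0817, 0.1843]
ee_rot: [3.142, 0.001, 2.856]
force: [0.6, -0.1, 6.9]
width: 0.0004
gripper_force: 3.6
```

Request:
apply_moves:
  steps:
    - {"translation":[0,0,-0.001],"rotation":[0,0,0]}
    - {"translation":[0,0,-0.002],"rotation":[0,0,0]}
    - {"translation":[0,0,-0.002],"rotation":[0,0,0]}
    - {"translation":[0,0,-0.002],"rotation":[0,0,0]}
    - {"translation":[0,0,-0.002],"rotation":[0,0,0]}
    - {"translation":[0,0,-0.002],"rotation":[0,0,0]}
    - {"translation":[0,0,-0.002],"rotation":[0,0,0]}
    - {"translation":[0,0,-0.002],"rotation":[0,0,0]}
    - {"translation":[0,0,-0.002],"rotation":[0,0,0]}
    - {"translation":[0,0,-0.002],"rotation":[0,0,0]}

```text
t: 14.52
eef_pos: [0.6811, -0.0818, 0.1841]
ee_rot: [3.142, 0.001, 2.856]
force: [0.2, 1.1, 9.7]
width: 0.0003
gripper_force: 4.4
```

Request:
apply_moves:
  steps:
    - {"translation":[0,0,0.03],"rotation":[0,0,0]}
    - {"translation":[0,0,0.08],"rotation":[0,0,0]}
    - {"translation":[0,0,0.14],"rotation":[0,0,0]}
    - {"translation":[0,0,0.2],"rotation":[0,0,0]}
    - {"translation":[0,0,0.28],"rotation":[0,0,0]}
    - {"translation":[0,0,0.36],"rotation":[0,0,0]}
    - {"translation":[0,0,0.44],"rotation":[0,0,0]}
    - {"translation":[0,0,0.5],"rotation":[0,0,0]}
    - {"translation":[0,0,0.55],"rotation":[0,0,0]}
    - {"translation":[0,0,0.55],"rotation":[0,0,0]}

```text
t: 15.35
eef_pos: [0.6813, -0.0818, 0.3239]
ee_rot: [3.141, 0.003, 2.856]
force: [0.8, -0.2, 0.4]
width: 0.0005
gripper_force: 0.0
```

```bash
python3 - <<'E'
from h import *
s=get_state();print(s['t'],s['eef_pos'],s['force'])
a=cv2.resize(grab_frame('side')[120:250,270:390],None,fx=4,fy=4)
cv2.imwrite('pics/s5.png',a)
E
```

```text
15.35 [ 0.68132153 -0.0818282   0.32387424] [ 0.84515212 -0.19444597  0.35308737]
```

View pics/s5.png

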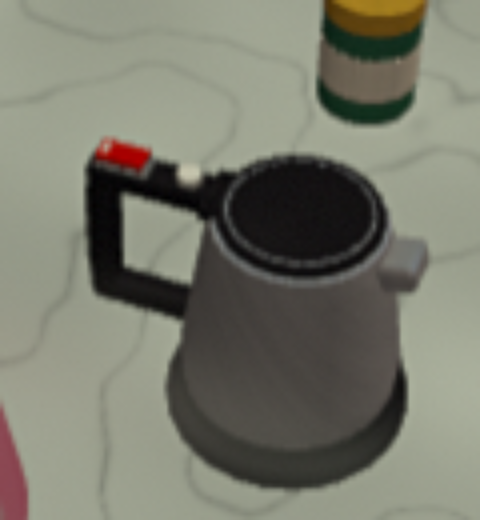

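The lid is shut, the paddle (125,155) lies flat along the handle, the button (188,173) is up and the kettle is seated. I'll hand in.

```bash
python3 -c "
from station import *
print(job_done())"
```

```text
the job is handed in; nothing more can be done
None
```

I shut the lid, pressed the switch down to its stop so it stays on, withdrew the arm clear of everything, and handed the job in at about 15 s; no verdict came back.

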